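Feed and seat a reference tile in the microscope specimen nest

TASK

Push the black carriage along the specimen nest until its spring detent clicks fully home, which feeds the ceramic tile into place. Then stand the orange spacer fully down on the nest floor in the one gap between tile and blue fence blocks that is wide enough for it, and press it against the tile so that the tile lies flush along the steel rail. Finish while still gripping the spacer and keeping that pressure on, without letting go, and leave the bottle, beaker and slide box alone.

Things in the scene. Friction and masses are not known exactly. Their poses are not given: they have to be found in the camera images.
- nest: Fixed nest, aluminium floor plate 128 x 250 x 10 mm. Origin on the bench under the seated tile's centre; x across to the rail (yaw to 0.25 rad off world x), y the feed direction. Plate x -75..53, y -175..75; grey near wall x -72..-40, y -173..-50; end wall face y 62.5. Walls, rail, blocks: 22 mm above the floor, top z = 32. Brass plunger sticks out of the near wall to x -114, y -81, z 16..32.
- rail: Steel datum rail, fixed on the nest along y, 15 mm wide; same frame and origin as the nest. Its inner face, against which the tile must lie flush, is at x = +35 mm. A push of 5 to 15 N on the spacer towards it is ample; off-centre it first turns the tile until a corner meets the rail, then squares it.
- carriage (a joint): Black carriage's slide along nest +y, m: 0 fully back, 0.075 the end stop where the detent holds it. Starts 0 to 0.03. Friction about 1 N, plus the tile; from 0.062 a spring ball rides over a rib, about 3 N more, peak at 0.069, then it snaps to the stop. 15 N against the stop does no harm.
- carriage_top (a point): Centre of the top of the carriage's upright post, 64 mm above the bench. Post 34 mm (nest x) x 16 mm (nest y), 32 mm tall, on a body 66 x 26 mm whose top is 32 mm above the bench. The post's rear face is 8 mm behind this point, the body's front face 13 mm ahead (+y). Push the post from behind or grip it from above.
- tile: Loose white ceramic tile with grey bars on top, 70 (x) x 120 (y) x 12 mm, about 0.22 kg, smooth (friction about 0.2 on nest and spacer); origin at the centre of its underside. Starts on the nest floor ahead of the carriage, 2 to 4 mm off the rail, 20 to 45 mm short of home. Seated: nest x = 0, y within 3 mm of 0.
- spacer: Loose orange bar standing upright on the bench: 14 mm (its x) x 22 mm (its y) x 64 mm tall, about 50 g; origin at the centre of its underside. Start yaw within 0.6 rad. It goes in with its x along nest x, either way round; grip its upper 25 mm across the 14 mm so that the fingers stay above the fence.
- block_thin: The thin one of three blue fence blocks in a row facing the rail, in random order at nest y -33, 0, 33 mm. 13 (x) x 32 (y) x 22 mm; origin at the middle of its lower rear edge, on the nest floor (10 mm above the bench) at nest x -72; axes as the nest, front face at own x = 13. Gap to the tile 19 to 24 mm (24 with the tile flush): the only place the spacer fits, 32 mm long.
- block_a: Thick blue fence block, 32 (x) x 32 (y) x 22 mm, origin and axes as block_thin; it leaves only 5 mm or less beside the tile.
- block_b: Second thick blue fence block, same as block_a.
- reagent: Bystander: amber bottle, 52 mm diameter, 100 mm tall; origin at the centre of its underside. Leave alone.
- beaker: Bystander: glass beaker, 60 mm diameter, 75 mm tall; origin at the centre of its underside. Leave alone.
- slide_box: Bystander: flat blue slide box, 85 x 130 x 30 mm; origin at the centre of its underside. Leave alone.

How it is judged:
On the way, in this order (a step that is already met when the one before it is completed fails the run):
1. the carriage is clicked home in its detent (value of joint carriage above 0.0725 m), for 0.2 s.
2. the spacer stands fully down in the wide recess (x of spacer in the frame of block_thin between 0.016 and 0.034 m and y of spacer in the frame of block_thin between -0.008 and 0.008 m and z of spacer in the frame of block_thin below 0.004 m), for 0.2 s.
At the end, for the whole second after the job is handed in: Carriage in its detent; spacer upright in the wide recess (8 mm), foot within 4 mm of the floor; tile fed home, flat, within 1.5 mm and 0.02 rad of flush with the rail; fingers hold the spacer, pressing the tile with over 2 N and the tile the rail with over 1.5 N (all of step 2 and value of joint carriage above 0.0725 m and x of tile in the frame of nest between -0.0015 and 0.003 m and y of tile in the frame of nest between -0.006 and 0.006 m and z of tile in the frame of nest below 0.012 m and angle between the x axis of tile and the x axis of nest, either way round below 0.02 rad and angle between tile's own z axis and vertical below 0.05 rad and angle between spacer's own z axis and vertical below 0.15 rad and contact force between spacer and tile above 2 N and contact force between tile and rail above 1.5 N and contact force between the fingers and spacer above 2 N); the arm keeps its last pose, push and grip.
It fails at once if the amber bottle was disturbed (distance of reagent from where it was at the start of the episode above 0.02 m or angle between reagent's own z axis and vertical above 0.3 rad).
It fails at once if the beaker was disturbed (distance of beaker from where it was at the start of the episode above 0.02 m or angle between beaker's own z axis and vertical above 0.3 rad).
It fails at once if the slide box was disturbed (distance of slide_box from where it was at the start of the episode above 0.02 m).
It also fails if it takes over 54 s, if anything falls off the work surface, if the arm or the gripper's body presses on something with over 40 N, if the wrist force passes 120 N, or if a joint passes its speed limit or range.

ROBOT

A 6-joint arm with a two-finger parallel gripper is mounted at the origin on the work surface. World frame = base frame: x ahead of the robot, y to its left, z up, the work surface at z = 0. Lengths are in m, angles in rad, forces in N, time in s.
With the tool pointing down it reaches from about 0.3 to 0.775 m from the base axis. Payload 14.6 kg.
Tool frame: the origin (TCP) lies at the very end of the fingers, on their centre line; the grasp point (between the pads) lies 19 mm behind it (ctrl.grasp_offset is the distance from the TCP to the grasp point, in m); z points along the fingers, y is the line along which they close (so a half turn about z gives the same grasp; the last joint's range is limited). The gripper opens to 94 mm and grips with 3 to 60 N. Pads are 16 mm wide; open, the fingers measure 119 mm over their backs; the gripper's body (75 mm by 177 mm) begins 78 mm behind the grasp point.
Start: joints at [-1.351, 0.3, 1.521, -0, 1.321, -0.067], TCP at [0.156, -0.528, 0.181] pointing down, gripper open.
Joint ranges: [-3.03, 3.03], [-0.79, 2.21], [0.23, 2.52], [-1.04, 4.18], [0, 3.07], [-2.55, 2.55]. Speed limits (rad/s): [2.22, 2.22, 2.57, 3.14, 3.14, 3.14].

INTERFACE

Orientations are given as [roll, pitch, yaw] about the fixed x, y, z axes, in that order (R = Rz(yaw) Ry(pitch) Rx(roll)).
In Python, from station import ctrl gives the robot as it stands.
- The arm moves only by the tool step_arm, never from a script. Its argument "plan" is a list that holds one entry, the list of rows, each a list of 6 numbers: the shift along the tool's x, y, z in units of 30 mm (1.0 is 30 mm), then the turn, a rotation vector about the tool's x, y, z in units of 6 degrees (1.0 is 6 degrees). In form: [[[dx, dy, dz, wx, wy, wz], ...]]. A call has 1 to 8 rows; each row is the pose to reach, as a shift and turn from the pose commanded when the call began, along the tool's axes at that moment; what a row does not reach only later rows make up. A row lasts 1/12 s, in which the tool goes at most 41.7 mm and 7.16 degrees, less where a joint would pass 70% of its speed; a pose out of reach is approached as far as the arm can. A call with a gripper value outside its range is refused whole. "grip" is the opening, from 0 (shut) to 1 (fully open), set as the call begins (left out, the last holds). The fingers move at their own pace and stop on an object; "squeeze" is the grip in N (left out, the last holds). Time passes only in rows, so rows that repeat a pose let the fingers close. It gives the time, the measured TCP pose, the force, the opening and the grip force at its end, in the units of the state.
- ctrl.get_obs(): the state, without advancing time (a new reading comes with each control period).
- ctrl.camera(name): name is "side" or "top"; returns the picture (480x640x3 uint8, red, green, blue); there is no depth.
- ctrl.camera_model(name): a dict with "intrinsics" (3x3 intrinsics, pixels), "R" (3x3) and "t" (3): a world point X has camera coordinates R X + t. Camera axes: x right, y down, z forward; pixel columns grow to the right and rows downward; lengths in m; the calibration is good to about 2 mm. A picture is of the moment at which its call begins. camera_model takes no time and is no camera call.
- ctrl.hand_in(): hands the job in; it is judged then, once.
Trained networks look in the newest picture that a camera, given by its name, has taken for a name from the list of things; names that differ only in an ending like _2 or _b are one class to them, and where a whole thing is asked for, a point or a joint stands for the part that bears it (a point fixed in the world has none). Each returns a list of dicts, best first, with "confidence" (0 to 1); they miss things now and then, are a little off and sometimes report something else, mostly with a low value. They report only what shows in the picture. A call takes as long as a camera call.
- ctrl.masks_of(query, camera): "pixels" (480x640 bool, what is visible of it) and "at" ([column, row] in pixels, amid what is visible of it).
- ctrl.place_of(query, camera): "at" ([column, row] in pixels: a listed point, or the origin of a listed thing).
The state is a dict: "time_s": time; "qpos": joint angles; "joint_vel": joint speeds; "tau": joint torques, N m; "ee_pos": TCP position; "eef_rot": TCP orientation; "force": force on the tool from outside, world axes, zero at the start; "moment": the same for the moment, N m; "grip_width": finger opening in m; "grip_force": force on a finger pad.
Only numpy, scipy, OpenCV 4.12 (cv2) and the standard library are available. Lean on these libraries where they do the work, as an engineer would, in place of code of your own. Each camera call takes 0.05 s, during which the arm holds its last target. There are 200 camera calls.

## Working session

There is one attempt and no reset: what is moved stays moved. The work goes in short steps, Python scripts to look and compute and a tool call to move; the robot and the scene stay as the last step left them, time stands still between calls to the robot, and variables do not carry over. Pictures are saved under pics/ and viewed, at most 10 in all, crops included, and the job is handed in when it is done.

Besides the shell and the picture viewer there is one more tool, called after "Call:" by a JSON object that holds its "api" and its "payload", one argument or row to a line. step_arm: Moves the arm, as the interface text tells. Its arguments: {"type":"object","properties":{"plan":{"type":"array","items":{"type":"array","items":{"type":"array","items":{"type":"number"}}}},"grip":{"type":"number"},"squeeze":{"type":"number"}},"required":["plan"]}

```bash
ls; mkdir -p pics
cat > h.py <<'E'
import numpy as np, cv2
from station import ctrl
from scipy.spatial.transform import Rotation as Ro
def snap(c,f=None):
    im=ctrl.camera(c)
    if f: cv2.imwrite(f,im[:,:,::-1])
    return im
def onz(c,px,z):
    m=ctrl.camera_model(c);K,R,t=map(np.array,(m['intrinsics'],m['R'],m['t']))
    d=R.T@np.linalg.solve(K,[px[0],px[1],1]);o=-R.T@t
    return o+d*(z-o[2])/d[2]
def proj(c,X):
    m=ctrl.camera_model(c);K,R,t=map(np.array,(m['intrinsics'],m['R'],m['t']))
    p=(K@(R@np.atleast_2d(X).T+t[:,None])).T
    return p[:,:2]/p[:,2:]
E
python3 - <<'E'
from h import *
Z=dict(nest=0,carriage_top=.064,tile=.01,spacer=0,block_thin=.01,block_a=.01,reagent=0,beaker=0,slide_box=0,rail=0)
for c in('top','side'):
    snap(c,f'pics/{c}0.png')
    m=ctrl.camera_model(c);print(c,'cam at',-np.array(m['R']).T@np.array(m['t']))
    for n,z in Z.items():
        for r in ctrl.place_of(n,c)[:3]: print(n,np.round(r['at'],1),round(r['confidence'],2),onz(c,r['at'],z).round(4))
o=ctrl.get_obs();print(o['time_s'],o['ee_pos'],o['eef_rot'])
E
```

```text
pics
top cam at [ 0.52199348 -0.00649381  1.13281666]
nest [336.  228.2] 0.75 [ 0.6268 -0.0182  0.    ]
nest [350.8 225.5] 0.56 [ 0.6326 -0.0552  0.    ]
carriage_top [398.4 236.9] 0.69 [ 0.5968 -0.1629  0.064 ]
carriage_top [220.8 224.3] 0.4 [0.6369 0.2548 0.064 ]
carriage_top [330.  257.9] 0.28 [ 0.5514 -0.0017  0.064 ]
tile [349.7 229.7] 0.76 [ 0.6213 -0.0518  0.01  ]
spacer [219.2 273.9] 0.42 [0.5199 0.2751 0.    ]
block_thin [332.3 257.3] 0.44 [ 0.5543 -0.0072  0.01  ]
block_a [349.8 258.5] 0.76 [ 0.5503 -0.0501  0.01  ]
block_a [315.4 252.7] 0.52 [0.5666 0.0341 0.01  ]
block_a [218.9 220.9] 0.42 [0.6514 0.2727 0.01  ]
reagent [220.2 224.3] 0.69 [0.6439 0.272  0.    ]
beaker [164.4 244.6] 0.92 [0.5962 0.413  0.    ]
slide_box [477.  267.2] 0.95 [ 0.522  -0.3619  0.    ]
side cam at [0.21617542 0.85739512 0.80125836]
nest [311.9 257.7] 0.9 [ 0.6283 -0.0146  0.    ]
carriage_top [349.8 209. ] 0.57 [ 0.5913 -0.1589  0.064 ]
tile [345.3 261.7] 0.72 [ 0.5455 -0.0242  0.01  ]
spacer [299.7 359.5] 0.78 [0.5171 0.2755 0.    ]
block_thin [339.1 262.3] 0.46 [ 0.5579 -0.0159  0.01  ]
block_a [331.4 272.8] 0.52 [0.5593 0.0262 0.01  ]
block_a [346.8 261.9] 0.5 [ 0.542  -0.0251  0.01  ]
reagent [246.6 338.6] 0.93 [ 0.6381  0.2736 -0.    ]
reagent [314.  258.4] 0.19 [ 0.6226 -0.0144  0.    ]
beaker [228.9 395. ] 0.64 [0.5975 0.4034 0.    ]
slide_box [397.4 197.1] 0.93 [ 0.5247 -0.3602  0.    ]
slide_box [339.4 262.9] 0.57 [ 0.5607 -0.0252  0.    ]
rail [312.7 258.8] 0.58 [ 0.6248 -0.0117  0.    ]
1.1 [ 0.15558182 -0.52753505  0.18055683] [3.14156835e+00 1.86118524e-05 2.86818387e-01]
```

Run:
```python
import cv2
a=cv2.imread('pics/top0.png')[190:320,150:450]
cv2.imwrite('pics/a.png',cv2.resize(a,(800,347),interpolation=cv2.INTER_CUBIC))
b=cv2.imread('pics/side0.png')[170:420,200:450]
cv2.imwrite('pics/b.png',cv2.resize(b,(600,600),interpolation=cv2.INTER_CUBIC))
```

```text
(no output)
```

View pics/a.png

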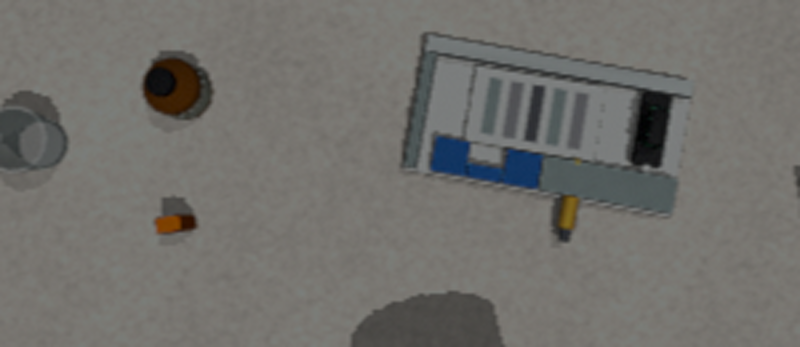

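View pics/b.png

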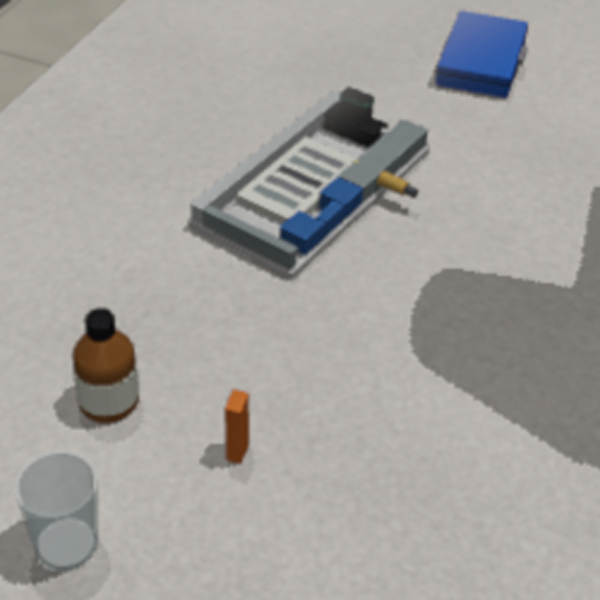

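```bash
cat > fit.py <<'E'
from h import *
from scipy.optimize import minimize
import itertools
W=np.array
def L(a,b): return W(a)+(W(b)-W(a))*np.linspace(0,1,60)[:,None]
T=.032
nest=np.vstack([L((50,-175,32),(50,75,32)),L((35,-120,32),(35,60,32)),L((-75,-175,10),(-75,75,10)),L((-40,-170,32),(-40,-50,32)),L((-72,-173,32),(-72,-50,32)),
 L((-40,49,32),(-40,17,32)),L((-40,-17,32),(-40,-49,32)),L((-40,17,32),(-59,17,32)),L((-40,-17,32),(-59,-17,32)),L((-59,-16,32),(-59,16,32)),L((-40,62.5,32),(35,62.5,32)),L((-72,75,32),(50,75,32))])/1e3
def place(P,p): 
    c,s=np.cos(p[2]),np.sin(p[2]);return P@np.array([[c,s,0],[-s,c,0],[0,0,1]])+[p[0],p[1],0]
def dt(im):
    e=cv2.Canny(cv2.resize(im,None,fx=3,fy=3,interpolation=cv2.INTER_CUBIC),30,80)
    return cv2.distanceTransform(255-e,cv2.DIST_L2,5)/3
def cost(p,D,cams,P):
    s=0
    for c in cams:
        u=proj(c,place(P,p))*3+1
        d=cv2.remap(D[c],u[None,:,0].astype('f'),u[None,:,1].astype('f'),cv2.INTER_LINEAR)
        s+=np.minimum(d,3).mean()
    return s
def fitnest(ims,p0):
    D={c:dt(i) for c,i in ims.items()}
    out={}
    for cams in (('top',),('side',),('top','side')):
        best=min((minimize(cost,W(p0)+[a,b,g],(D,cams,nest),method='Nelder-Mead',options=dict(initial_simplex=W(p0)+[a,b,g]+W([[0,0,0],[.004,0,0],[0,.004,0],[0,0,.03]]),xatol=1e-5,fatol=1e-5)) for a,b,g in itertools.product((-.006,0,.006),(-.006,0,.006),(-.05,0,.05))),key=lambda r:r.fun)
        out[cams]=best; print(cams,best.x.round(4),round(best.fun,3))
    return out
def fitspacer(masks,p0):
    B=W(list(itertools.product((-.007,.007),(-.011,.011),(0,.064))))
    def f(p,cams):
        s=0
        for c in cams:
            h=cv2.convexHull((proj(c,place(B,p))*4+1.5).astype('f'))
            m=np.zeros((1920,2560),'u1');cv2.fillConvexPoly(m,np.round(h*8).astype(int),1,shift=3)
            a=cv2.resize(m*255,(640,480),interpolation=cv2.INTER_AREA)/255.
            s+=np.abs(a-masks[c]).sum()/masks[c].sum()
        return s
    for cams in (('top',),('side',),('top','side')):
        r=min((minimize(f,W([p0[0],p0[1],g]),(cams,),method='Nelder-Mead',options=dict(initial_simplex=W([p0[0],p0[1],g])+W([[0,0,0],[.005,0,0],[0,.005,0],[0,0,.15]]))) for g in (-.5,-.25,0,.25,.5)),key=lambda r:r.fun)
        print('spacer',cams,r.x.round(4),round(r.fun,3))
E
python3 - <<'E'
from fit import *
ims={c:cv2.imread(f'pics/{c}0.png')[:,:,::-1] for c in('top','side')}
r=fitnest(ims,(.627,-.016,-.15))
p=r[('top','side')].x
masks={}
for c,k in (('top',(219,274)),('side',(299,340))):
    hsv=cv2.cvtColor(np.ascontiguousarray(ims[c]),cv2.COLOR_RGB2HSV);m=((hsv[...,0]<16)&(hsv[...,1]>150)&(hsv[...,2]>40)).astype('u1')
    w=np.zeros_like(m);w[k[1]-35:k[1]+45,k[0]-20:k[0]+20]=1;m*=w
    masks[c]=m.astype(float);print(c,m.sum())
fitspacer(masks,(.518,.275))
# carriage in nest frame
for c,a in(('top',(398.4,236.9)),('side',(349.8,209))):
    q=onz(c,a,.064)[:2]-p[:2];cc,s=np.cos(p[2]),np.sin(p[2]);print('car nest',W([[cc,s],[-s,cc]])@q)
for c in ims:
    v=cv2.resize(np.ascontiguousarray(ims[c][:,:,::-1]),None,fx=4,fy=4,interpolation=cv2.INTER_CUBIC)
    for u in proj(c,place(nest,p))*4+1.5: cv2.circle(v,tuple(int(x) for x in u),1,(0,0,255),-1)
    x0,y0=(295,195) if c=='top' else (270,190)
    cv2.imwrite(f'pics/o{c}.png',v[y0*4:y0*4+400,x0*4:x0*4+500])
a,b=cv2.imread('pics/otop.png'),cv2.imread('pics/oside.png');cv2.imwrite('pics/o.png',cv2.resize(np.hstack([a,b]),(800,320)))
E
```

```text
Traceback (most recent call last):
  File "fit.py", line 25, in fitnest
    best=min((minimize(cost,W(p0)+[a,b,g],(D,cams,nest),method='Nelder-Mead',options=dict(initial_simplex=W(p0)+[a,b,g]+W([[0,0,0],[.004,0,0],[0,.004,0],[0,0,.03]]),xatol=1e-5,fatol=1e-5)) for a,b,g in itertools.product((-.006,0,.006),(-.006,0,.006),(-.05,0,.05))),key=lambda r:r.fun)
  File "fit.py", line 25, in <genexpr>
    best=min((minimize(cost,W(p0)+[a,b,g],(D,cams,nest),method='Nelder-Mead',options=dict(initial_simplex=W(p0)+[a,b,g]+W([[0,0,0],[.004,0,0],[0,.004,0],[0,0,.03]]),xatol=1e-5,fatol=1e-5)) for a,b,g in itertools.product((-.006,0,.006),(-.006,0,.006),(-.05,0,.05))),key=lambda r:r.fun)
              ~~~~~~~~^^^^^^^^^^^^^^^^^^^^^^^^^^^^^^^^^^^^^^^^^^^^^^^^^^^^^^^^^^^^^^^^^^^^^^^^^^^^^^^^^^^^^^^^^^^^^^^^^^^^^^^^^^^^^^^^^^^^^^^^^^^^^^^^^^^^^^^^^^^^^^^^^^^^^^^^^^^^^^^^^^^^^^
  File "fit.py", line 17, in cost
    u=proj(c,place(P,p))*3+1
      ~~~~^^^^^^^^^^^^^^
  File "h.py", line 13, in proj
    m=ctrl.camera_model(c);K,R,t=map(np.array,(m['intrinsics'],m['R'],m['t']))
ValueError: time passes only in moves, steps and waits
```

```bash
sed -i 's/ctrl.camera_model(c)/cm(c)/; s/^def snap/import functools\ncm=functools.cache(lambda c: ctrl.camera_model(c))\ndef snap/' h.py
cat > run1.py <<'E'
from fit import *
ims={c:cv2.imread(f'pics/{c}0.png')[:,:,::-1] for c in('top','side')}
r=fitnest(ims,(.627,-.016,-.15))
p=r[('top','side')].x
masks={}
for c,k in (('top',(219,274)),('side',(299,340))):
    hsv=cv2.cvtColor(np.ascontiguousarray(ims[c]),cv2.COLOR_RGB2HSV);m=((hsv[...,0]<16)&(hsv[...,1]>150)&(hsv[...,2]>40)).astype('u1')
    w=np.zeros_like(m);w[k[1]-35:k[1]+45,k[0]-20:k[0]+20]=1;m*=w
    masks[c]=m.astype(float);print(c,m.sum())
fitspacer(masks,(.518,.275))
for c,a in(('top',(398.4,236.9)),('side',(349.8,209))):
    q=onz(c,a,.064)[:2]-p[:2];cc,s=np.cos(p[2]),np.sin(p[2]);print('car nest',W([[cc,s],[-s,cc]])@q)
for c in ims:
    v=cv2.resize(np.ascontiguousarray(ims[c][:,:,::-1]),None,fx=4,fy=4,interpolation=cv2.INTER_CUBIC)
    for u in proj(c,place(nest,p))*4+1.5: cv2.circle(v,tuple(int(x) for x in u),1,(0,0,255),-1)
    x0,y0=(295,195) if c=='top' else (270,190)
    cv2.imwrite(f'pics/o{c}.png',v[y0*4:y0*4+400,x0*4:x0*4+500])
a,b=cv2.imread('pics/otop.png'),cv2.imread('pics/oside.png');cv2.imwrite('pics/o.png',cv2.resize(np.hstack([a,b]),(800,320)))
E
time python3 run1.py
```

```text
('top',) [ 0.6251 -0.0193 -0.207 ] 0.352
('side',) [ 0.6232 -0.0187 -0.1999] 0.445
('top', 'side') [ 0.624  -0.019  -0.2058] 0.892
top 63
side 216
spacer ('top',) [0.521  0.2757 0.0083] 0.544
spacer ('side',) [0.5199 0.2739 0.429 ] 0.182
spacer ('top', 'side') [0.5213 0.2739 0.0305] 1.081
car nest [ 0.00275471 -0.14641804]
car nest [-0.0035012  -0.14357812]
real	0m16.463s
user	0m22.717s
sys	0m3.254s
```

View pics/o.png

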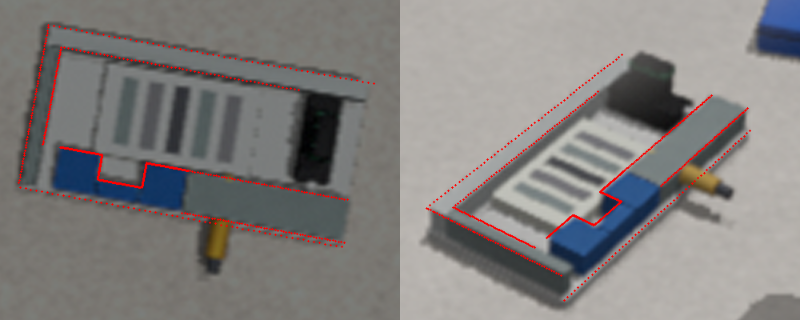

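```bash
cat > go.py <<'E'
import sys
from h import *
NP=np.array([.624,-.019,-.206])
def n2w(x,y,p=NP):
    c,s=np.cos(p[2]),np.sin(p[2]);return np.array([p[0]+c*x-s*y,p[1]+s*x+c*y])
def w2n(X,p=NP):
    c,s=np.cos(p[2]),np.sin(p[2]);d=np.array(X[:2])-p[:2];return np.array([c*d[0]+s*d[1],-s*d[0]+c*d[1]])
def row(x,y,z,psi,o=None):
    o=o or ctrl.get_obs();R=Ro.from_euler('xyz',o['eef_rot']);T=Ro.from_euler('xyz',[np.pi,0,psi])
    d=R.inv().apply(np.array([x,y,z])-o['ee_pos'])/.03
    w=(R.inv()*T).as_rotvec(degrees=True)/6
    print('row',np.r_[d,w].round(2).tolist())
def st():
    o=ctrl.get_obs();print(round(o['time_s'],2),np.round(o['ee_pos'],4),np.round(o['eef_rot'],4),'nest',w2n(o['ee_pos']).round(4),'F',np.round(o['force'],2),'gw',o['grip_width'],o['grip_force'],'q',np.round(o['qpos'],2))
E
python3 -c "
from go import *
st();a=n2w(0,-.145);print(a);row(*a,.12,np.pi/2-.206)"
```

```text
1.1 [ 0.1556 -0.5275  0.1806] [3.1416 0.     0.2868] nest [-0.3545 -0.5936] F [-0.78  0.26 -0.2 ] gw 0.09378850880669025 0.0 q [-1.35  0.3   1.52 -0.    1.32 -0.07]
[ 0.59434081 -0.16093425]
row [17.48, -7.58, 2.02, 0.0, 0.0, -10.29]
```

Call:
{"api": "step_arm", "payload": {
  "plan": [
    [[17.48,-7.58,2.02,0,0,-10.29],[17.48,-7.58,2.02,0,0,-10.29],[17.48,-7.58,2.02,0,0,-10.29],[17.48,-7.58,2.02,0,0,-10.29],[17.48,-7.58,2.02,0,0,-10.29],[17.48,-7.58,2.02,0,0,-10.29],[17.48,-7.58,2.02,0,0,-10.29],[17.48,-7.58,2.02,0,0,-10.29]]
  ]
}}

```text
time_s: 1.77
ee_pos: [0.4113, -0.3134, 0.1454]
eef_rot: [3.141, 0.0, 1.293]
force: [1.1, -1.2, 0.0]
grip_width: 0.0942
grip_force: 0.0
```

```bash
python3 -c "
from go import *
st();a=n2w(0,-.145);print(a);row(*a,.12,np.pi/2-.206)"
```

```text
1.77 [ 0.4113 -0.3134  0.1454] [3.1412e+00 2.0000e-04 1.2929e+00] nest [-0.148  -0.3317] F [ 1.15 -1.23  0.02] gw 0.09419839267005625 0.0 q [-0.72  0.26  1.66 -0.    1.22 -0.44]
[ 0.59434081 -0.16093425]
row [6.56, 4.47, 0.85, 0.0, 0.0, -0.69]
```

Call:
{"api": "step_arm", "payload": {
  "plan": [
    [[6.56,4.47,0.85,0,0,-0.69],[6.56,4.47,0.85,0,0,-0.69],[6.56,4.47,0.85,0,0,-0.69],[6.56,4.47,0.85,0,0,-0.69],[6.56,4.47,0.85,0,0,-0.69],[6.56,4.47,0.85,0,0,-0.69],[6.56,4.47,0.85,0,0,-0.69],[6.56,4.47,0.85,0,0,-0.69]]
  ]
}}

```text
time_s: 2.43
ee_pos: [0.5943, -0.1625, 0.1191]
eef_rot: [-3.141, -0.0, 1.361]
force: [-0.2, -0.4, 0.2]
grip_width: 0.094
grip_force: 0.0
```

```bash
python3 -c "
from go import *
snap('top','pics/top1.png');snap('side','pics/side1.png')
st();a=n2w(0,-.145);print(a);row(*a,.042,np.pi/2-.206)
a,b=cv2.imread('pics/top1.png')[180:280,300:450],cv2.imread('pics/side1.png')[130:280,280:430]
cv2.imwrite('pics/c.png',np.hstack([cv2.resize(a,(400,267)),cv2.resize(b,(267,267))]))
"
```

```text
2.53 [ 0.5933 -0.1642  0.1199] [-3.1413e+00  1.0000e-04  1.3588e+00] nest [-0.0003 -0.1484] F [-0.33 -0.04 -0.82] gw 0.09359458155983781 0.0 q [-0.33  0.5   1.39 -0.    1.25 -0.12]
[ 0.59434081 -0.16093425]
row [0.11, 0.01, 2.6, -0.0, 0.0, -0.06]
```

View pics/c.png

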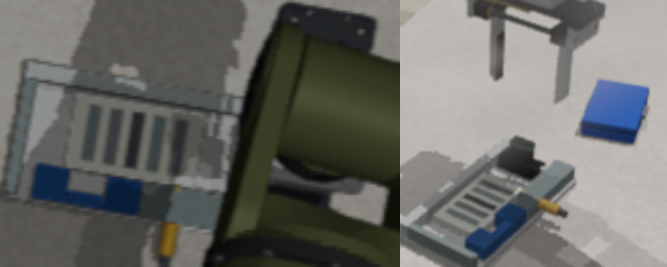

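The side view shows the fingers straddling the post along nest x, above it; the top view is blocked by the arm. Descend and grip.

Call:
{"api": "step_arm", "payload": {
  "plan": [
    [[0.1,0,1.0,0,0,0],[0.1,0,2.0,0,0,0],[0.1,0,2.6,0,0,0],[0.1,0,2.6,0,0,0]]
  ]
}}

```text
time_s: 2.87
ee_pos: [0.5918, -0.1613, 0.0384]
eef_rot: [-3.136, -0.001, 1.357]
force: [0.1, -0.1, -0.9]
grip_width: 0.0941
grip_force: 0.0
```

Call:
{"api": "step_arm", "payload": {
  "plan": [
    [[0,0,0,0,0,0],[0,0,0,0,0,0],[0,0,0,0,0,0],[0,0,0,0,0,0],[0,0,0,0,0,0],[0,0,0,0,0,0],[0,0,0,0,0,0],[0,0,0,0,0,0]]
  ],
  "grip": 0,
  "squeeze": 8
}}

```text
time_s: 3.53
ee_pos: [0.5945, -0.1607, 0.042]
eef_rot: [3.141, 0.0, 1.359]
force: [-0.3, -0.6, -0.4]
grip_width: 0.044
grip_force: 0.0
```

```bash
python3 -c "
from go import *
st()"
```

```text
3.53 [ 0.5945 -0.1607  0.042 ] [3.1414 0.     1.3591] nest [ 1.000e-04 -1.447e-01] F [-0.25 -0.59 -0.44] gw 0.04396489190913055 0.0 q [-0.32  0.58  1.45  0.    1.1  -0.11]
```

Call:
{"api": "step_arm", "payload": {
  "plan": [
    [[0,0,0,0,0,0],[0,0,0,0,0,0],[0,0,0,0,0,0],[0,0,0,0,0,0],[0,0,0,0,0,0]]
  ]
}}

```text
time_s: 3.95
ee_pos: [0.5944, -0.1607, 0.0419]
eef_rot: [-3.141, -0.0, 1.359]
force: [0.3, 0.7, 0.6]
grip_width: 0.0108
grip_force: 0.0
```

```bash
python3 -c "
from go import *
st()"
```

```text
3.95 [ 0.5944 -0.1607  0.0419] [-3.1415 -0.      1.3591] nest [ 1.000e-04 -1.448e-01] F [0.32 0.66 0.57] gw 0.01082591945541395 0.0 q [-0.32  0.58  1.45 -0.    1.1  -0.11]
```

```bash
python3 -c "
from go import *
snap('side','pics/side2.png');st()
b=cv2.imread('pics/side2.png')[150:290,280:420]
cv2.imwrite('pics/d.png',cv2.resize(b,(560,560),interpolation=cv2.INTER_CUBIC))
print(proj('side',np.array([[.5944,-.1607,.042],[*n2w(0,-.145),.064]])))
"
```

```text
4.0 [ 0.5945 -0.1607  0.0419] [-3.1415 -0.      1.3591] nest [ 1.000e-04 -1.448e-01] F [-0.34  0.92  0.53] gw 0.006742343519143549 0.0 q [-0.32  0.58  1.45  0.    1.1  -0.11]
[[348.52488062 215.4887776 ]
 [348.97128655 208.2842577 ]]
```

View pics/d.png

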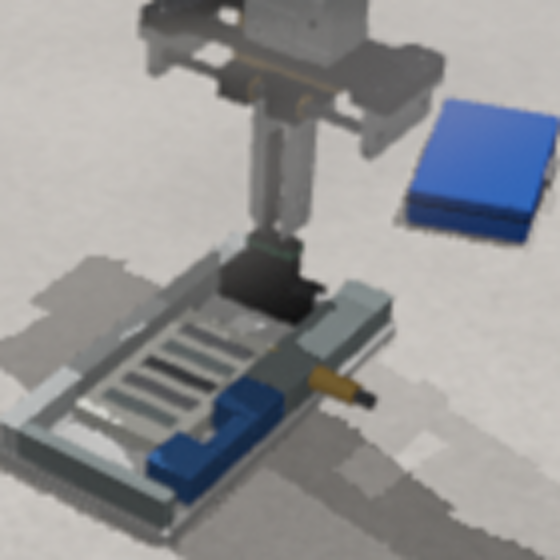

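```bash
python3 -c "
from go import *
for px in [(389.5,238),(402.5,237),(396,238)]:
  for z in (.032,.064): print(px,z,w2n(onz('top',px,z)).round(4))
for s in (-.145,-.135,-.125,-.115): print(s,proj('side',np.array([[*n2w(0,s-.008),.064],[*n2w(0,s+.008),.064],[*n2w(0,s+.013),.032],[*n2w(0,s+.013),.01]])).round(1).tolist())
"
python3 - <<'E'
import cv2,numpy as np
a=cv2.imread('pics/top0.png')[205:260,375:420]
b=cv2.imread('pics/side0.png')[190:245,325:380]
f=lambda i:cv2.resize(np.clip(i*2.2,0,255).astype('u1'),(400,480),interpolation=cv2.INTER_NEAREST)
cv2.imwrite('pics/e.png',np.hstack([f(a),f(b)]))
E
```

```text
(389.5, 238) 0.032 [-0.0005 -0.13  ]
(389.5, 238) 0.064 [-0.0035 -0.1265]
(402.5, 237) 0.032 [ 0.0075 -0.1603]
(402.5, 237) 0.064 [ 0.0043 -0.1559]
(396, 238) 0.032 [ 0.0023 -0.1454]
(396, 238) 0.064 [-0.0007 -0.1414]
-0.145 [[350.7, 206.9], [347.2, 209.7], [345.5, 221.0], [345.2, 228.0]]
-0.135 [[348.5, 208.6], [344.9, 211.5], [343.3, 222.9], [343.0, 229.8]]
-0.125 [[346.3, 210.4], [342.7, 213.3], [341.1, 224.7], [340.8, 231.7]]
-0.115 [[344.0, 212.3], [340.4, 215.2], [338.8, 226.6], [338.5, 233.6]]
```

View pics/e.png

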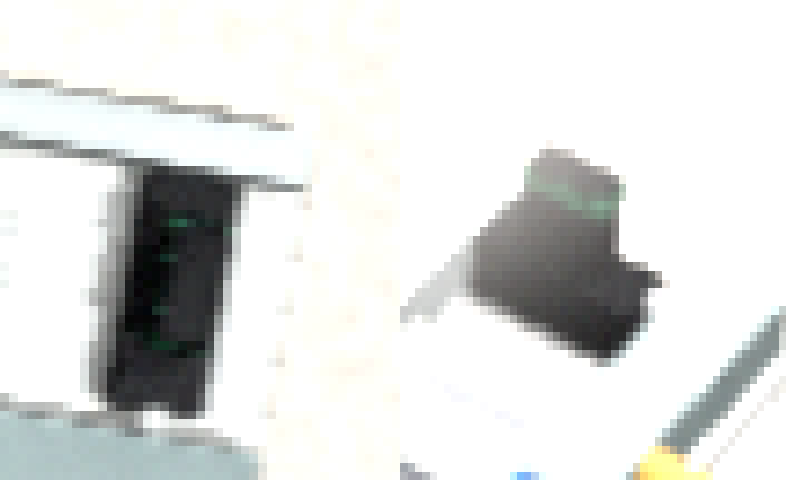

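Run:
```python
from go import *
print(proj('side',[[.5933,-.1642,.1199],[.5944,-.1607,.0419],[.5944,-.1607,.066]]).round(1))
# fingertip positions, side picture 1
c=[.5933,-.1642,.1199];ty=np.array([np.sin(1.359),-np.cos(1.359),0])
print(proj('side',[c+ty*.047,c-ty*.047]).round(1))
a=cv2.imread('pics/side1.png')[140:200,320:390]
b=cv2.imread('pics/side2.png')[180:240,320:390]
f=lambda i:cv2.resize(np.clip(i*1.6,0,255).astype('u1'),(400,343),interpolation=cv2.INTER_NEAREST)
cv2.imwrite('pics/g.png',np.hstack([f(a),f(b)]))
for n in ('side',):
  for r in ctrl.place_of('carriage_top',n)[:2]: print(r['at'],r['confidence'],w2n(onz(n,r['at'],.064)))
```

```text
[[350.9 188.9]
 [348.5 215.5]
 [349.  207.7]]
[[335.3 182.7]
 [367.  195.2]]
[349.1, 208.3] 0.7 [-0.00029735 -0.14513813]
```

View pics/g.png

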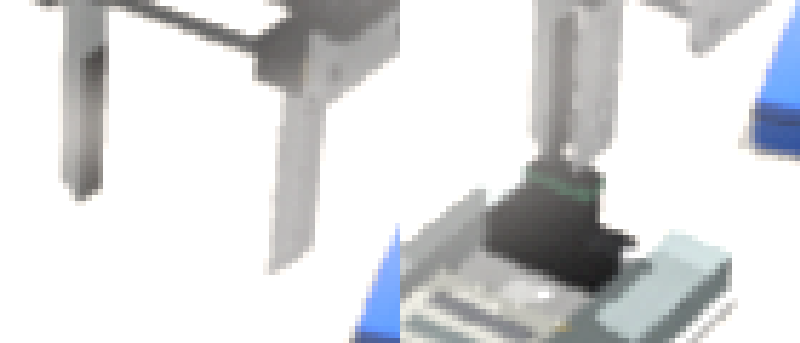

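Call:
{"api": "step_arm", "payload": {
  "plan": [
    [[0,0,0.05,0,0,0],[0,0,0.1,0,0,0],[0,0,0.1,0,0,0],[0,0,0.1,0,0,0]]
  ],
  "grip": 0
}}

```text
time_s: 4.38
ee_pos: [0.5947, -0.1608, 0.0394]
eef_rot: [3.141, 0.0, 1.359]
force: [-1.2, 0.7, 4.7]
grip_width: 0.0006
grip_force: 2.6
```

```bash
python3 -c "
from go import *
st()"
```

```text
4.38 [ 0.5947 -0.1608  0.0394] [3.1409e+00 1.0000e-04 1.3591e+00] nest [ 0.0003 -0.1448] F [-1.22  0.67  4.74] gw 0.0005993315415858516 2.5731847604038194 q [-0.32  0.59  1.46 -0.    1.1  -0.11]
```

Run:
```python
from go import *
print(ctrl.grasp_offset)
for dz in (0,.0245):
    c=np.array([.5933,-.1642,.1199+dz]);ty=np.array([np.sin(1.359),-np.cos(1.359),0]);tx=np.array([np.cos(1.359),np.sin(1.359),0])
    for s in (1,-1):
        print(dz,s,proj('side',[c+s*ty*a+tx*b for a in(.047,.0595) for b in (-.008,.008)]).round(1).tolist())
```

```text
0.0188
0 1 [[337.1, 181.4], [333.4, 184.0], [333.1, 179.8], [329.4, 182.4]]
0 -1 [[368.8, 193.8], [365.2, 196.7], [373.2, 195.5], [369.6, 198.4]]
0.0245 1 [[337.5, 172.9], [333.7, 175.5], [333.4, 171.3], [329.6, 173.9]]
0.0245 -1 [[369.5, 185.1], [365.9, 188.0], [374.0, 186.8], [370.4, 189.7]]
```

Call:
{"api": "step_arm", "payload": {
  "plan": [
    [[0,0,-0.3,0,0,0],[0,0,-0.3,0,0,0],[0,0,-0.3,0,0,0],[0,0,-0.3,0,0,0],[0,0,-0.3,0,0,0],[0,0,-0.3,0,0,0],[0,0,-0.3,0,0,0],[0,0,-0.3,0,0,0]]
  ],
  "grip": 0.65
}}

```text
time_s: 5.05
ee_pos: [0.5944, -0.1607, 0.0478]
eef_rot: [-3.141, 0.0, 1.359]
force: [0.7, -0.2, 0.1]
grip_width: 0.05
grip_force: 0.0
```

Call:
{"api": "step_arm", "payload": {
  "plan": [
    [[0,0,0.4,0,0,0],[0,0,0.8,0,0,0],[0,0,1.0,0,0,0],[0,0,1.0,0,0,0]]
  ]
}}

```text
time_s: 5.38
ee_pos: [0.5932, -0.1603, 0.0153]
eef_rot: [-3.138, -0.0, 1.359]
force: [-0.3, 0.8, 0.4]
grip_width: 0.0611
grip_force: 0.0
```

Call:
{"api": "step_arm", "payload": {
  "plan": [
    [[0,0,0,0,0,0],[0,0,0,0,0,0],[0,0,0,0,0,0],[0,0,0,0,0,0],[0,0,0,0,0,0],[0,0,0,0,0,0]]
  ],
  "grip": 0,
  "squeeze": 8
}}

```text
time_s: 5.88
ee_pos: [0.5948, -0.1608, 0.0183]
eef_rot: [3.141, 0.0, 1.359]
force: [1.3, -1.2, -0.0]
grip_width: 0.0334
grip_force: 8.0
```

```bash
python3 -c "
from go import *
st()"
```

```text
5.88 [ 0.5948 -0.1608  0.0183] [3.1405e+00 1.0000e-04 1.3591e+00] nest [ 0.0005 -0.1448] F [ 1.34 -1.22 -0.01] gw 0.03340771804006976 7.998531684279442 q [-0.32  0.61  1.47  0.    1.06 -0.11]
```

Call:
{"api": "step_arm", "payload": {
  "plan": [
    [[0.3,0,0,0,0,0],[0.6,0,0,0,0,0],[0.9,0,0,0,0,0],[1.2,0,0,0,0,0],[1.5,0,0,0,0,0],[1.8,0,0,0,0,0],[2.0,0,0,0,0,0],[2.0,0,0,0,0,0]]
  ],
  "squeeze": 20
}}

```text
time_s: 6.55
ee_pos: [0.6073, -0.1, 0.0183]
eef_rot: [-3.141, -0.0, 1.36]
force: [-1.9, 3.9, 6.7]
grip_width: 0.0337
grip_force: 20.0
```

```bash
python3 -c "
from go import *
st()"
```

```text
6.55 [ 0.6073 -0.1     0.0183] [-3.1413e+00 -4.0000e-04  1.3603e+00] nest [ 0.0002 -0.0827] F [-1.85  3.9   6.74] gw 0.033741783580485955 19.972304105758667 q [-0.22  0.61  1.47  0.    1.06 -0.01]
```

Call:
{"api": "step_arm", "payload": {
  "plan": [
    [[0.1,0,0,0,0,0],[0.2,0,0,0,0,0],[0.3,0,0,0,0,0],[0.4,0,0,0,0,0],[0.4,0,0,0,0,0]]
  ]
}}

```text
time_s: 6.97
ee_pos: [0.6091, -0.091, 0.0181]
eef_rot: [-3.141, 0.003, 1.36]
force: [-5.7, -11.4, 6.1]
grip_width: 0.0338
grip_force: 20.0
```

```bash
python3 -c "
from go import *
st()"
```

```text
6.97 [ 0.6091 -0.091   0.0181] [-3.1408e+00  2.9000e-03  1.3597e+00] nest [ 0.0001 -0.0735] F [ -5.74 -11.4    6.05] gw 0.03375860719772074 20.00107169151306 q [-0.21  0.61  1.47 -0.    1.06  0.01]
```

Call:
{"api": "step_arm", "payload": {
  "plan": [
    [[0.05,0,0,0,0,0],[0.1,0,0,0,0,0],[0.1,0,0,0,0,0],[0.1,0,0,0,0,0]]
  ]
}}

```text
time_s: 7.3
ee_pos: [0.6096, -0.0886, 0.0179]
eef_rot: [-3.141, 0.003, 1.359]
force: [-5.6, -14.0, 5.0]
grip_width: 0.034
grip_force: 20.0
```

```bash
python3 -c "
from go import *
st()
snap('side','pics/side3.png')
b=cv2.imread('pics/side3.png')[150:290,250:420]
cv2.imwrite('pics/k.png',cv2.resize(b,(680,560),interpolation=cv2.INTER_CUBIC))
"
```

```text
7.3 [ 0.6096 -0.0886  0.0179] [-3.1407e+00  3.1000e-03  1.3593e+00] nest [ 0.0001 -0.0711] F [ -5.58 -13.98   4.99] gw 0.03397900380539452 19.962675869464874 q [-0.2   0.61  1.47 -0.    1.06  0.01]
```

View pics/k.png

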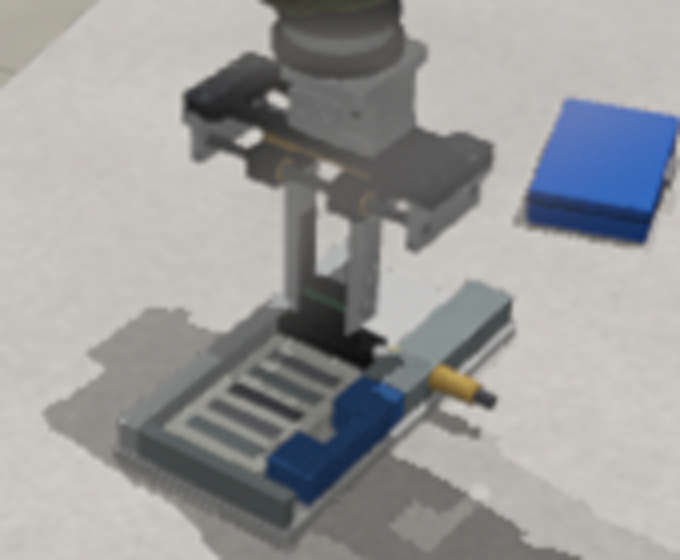

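Fingers hold the post; the tile seems to be up against the end wall region. Release, lift and check from above.

Call:
{"api": "step_arm", "payload": {
  "plan": [
    [[0,0,0,0,0,0],[0,0,0,0,0,0],[0,0,0,0,0,0],[0,0,-1.0,0,0,0],[0,0,-2.0,0,0,0],[0,0,-3.0,0,0,0],[0,0,-3.5,0,0,0]]
  ],
  "grip": 0.6
}}

```text
time_s: 7.93
ee_pos: [0.6113, -0.0869, 0.1266]
eef_rot: [3.138, -0.0, 1.36]
force: [0.0, 0.0, 1.2]
grip_width: 0.0564
grip_force: 0.0
```

```bash
python3 -c "
from go import *
st();row(.49,.22,.14,np.pi/2)"
```

```text
7.93 [ 0.6113 -0.0869  0.1266] [ 3.1377e+00 -4.0000e-04  1.3596e+00] nest [ 0.0014 -0.069 ] F [0.04 0.04 1.18] gw 0.056359483821563215 0.0 q [-0.2   0.49  1.38  0.    1.26  0.01]
row [9.15, -6.1, -0.47, 0.04, 0.0, -2.02]
```

Call:
{"api": "step_arm", "payload": {
  "plan": [
    [[7.2,-6.5,-0.8,0,0,-2],[7.2,-6.5,-0.8,0,0,-2],[7.2,-6.5,-0.8,0,0,-2],[7.2,-6.5,-0.8,0,0,-2],[7.2,-6.5,-0.8,0,0,-2],[7.2,-6.5,-0.8,0,0,-2],[7.2,-6.5,-0.8,0,0,-2],[7.2,-6.5,-0.8,0,0,-2]]
  ]
}}

```text
time_s: 8.6
ee_pos: [0.462, 0.17, 0.1477]
eef_rot: [3.141, -0.001, 1.574]
force: [-0.1, 0.2, -0.0]
grip_width: 0.0568
grip_force: 0.0
```

Run:
```python
from go import *
from fit import fitnest,fitspacer
st()
ims={c:snap(c,f'pics/{c}4.png') for c in('top','side')}
for c in ims:
    for n,z in(('carriage_top',.064),('tile',.01),('spacer',0),('block_thin',.01)):
        for r in ctrl.place_of(n,c)[:2]:
            X=onz(c,r['at'],z);print(c,n,np.round(r['at'],1),round(r['confidence'],2),X.round(4),w2n(X).round(4))
r=fitnest(ims,(.624,-.019,-.2))
f=lambda i,w:cv2.resize(np.clip(i[w[1]:w[1]+w[3],w[0]:w[0]+w[2],::-1]*1.6,0,255).astype('u1'),(400,int(400*w[3]/w[2])),interpolation=cv2.INTER_CUBIC)
a=f(ims['top'],(300,190,120,90));b=f(ims['side'],(270,190,120,90))
c=f(ims['top'],(195,250,60,45));d=f(ims['side'],(260,310,80,60))
cv2.imwrite('pics/l.png',np.vstack([np.hstack([a,b]),np.hstack([c,d])]))
```

```text
8.6 [0.462  0.17   0.1477] [ 3.1413e+00 -1.4000e-03  1.5737e+00] nest [-0.1972  0.1518] F [-0.12  0.23 -0.02] gw 0.056847379628809404 0.0 q [0.28 0.2  1.72 0.   1.22 0.27]
top carriage_top [368.9 231.7] 0.78 [ 0.6107 -0.0945  0.064 ] [ 0.0024 -0.0766]
top carriage_top [219.  272.8] 0.75 [0.5226 0.2597 0.064 ] [-0.1563  0.252 ]
top tile [336.7 227.3] 0.64 [ 0.6281 -0.0199  0.01  ] [ 0.0042 -0.    ]
top spacer [220.1 274.6] 0.62 [0.5181 0.2729 0.    ] [-0.1634  0.264 ]
top block_thin [330.6 255.7] 0.41 [ 0.5583 -0.0031  0.01  ] [-0.0676  0.0021]
top block_thin [334.4 227.7] 0.38 [ 0.6272 -0.0142  0.01  ] [0.0022 0.0054]
side carriage_top [333.1 222.5] 0.44 [ 0.6061 -0.0877  0.064 ] [-0.0035 -0.0709]
side tile [315.6 255.5] 0.73 [ 0.6187 -0.015   0.01  ] [-0.006   0.0028]
side spacer [299.2 358.4] 0.74 [0.5192 0.2735 0.    ] [-0.1624  0.2649]
side block_thin [336.6 262.7] 0.62 [ 0.5626 -0.012   0.01  ] [-0.0615 -0.0057]
side block_thin [333.8 274.8] 0.46 [0.5515 0.0302 0.01  ] [-0.081   0.0333]
('top',) [ 0.6253 -0.0184 -0.2097] 0.358
('side',) [ 0.6228 -0.0192 -0.2009] 0.792
('top', 'side') [ 0.6239 -0.0188 -0.2013] 1.279
```

View pics/l.png

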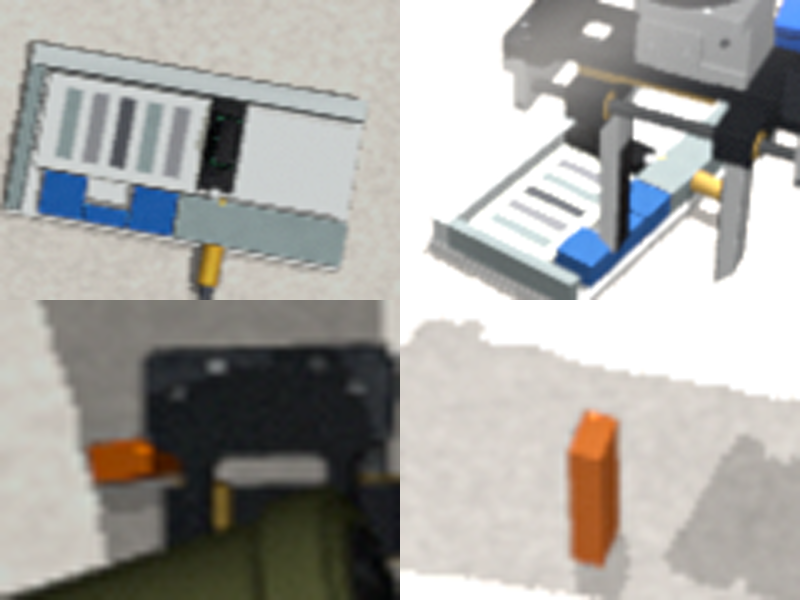

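Run:
```python
from go import *
from fit import fitspacer
ms={}
for c,f,k in (('top','top0',(219,274)),('side','side4',(299,340))):
    im=cv2.imread(f'pics/{f}.png');hsv=cv2.cvtColor(im,cv2.COLOR_BGR2HSV)
    m=(((hsv[...,0]<18)|(hsv[...,0]>174))&(hsv[...,1]>125)).astype('u1')
    w=np.zeros_like(m);w[k[1]-40:k[1]+40,k[0]-20:k[0]+20]=1;m*=w
    n,l,s,_=cv2.connectedComponentsWithStats(m);i=1+s[1:,4].argmax();print(c,s[i]);ms[c]=(l==i).astype(float)
fitspacer(ms,(.519,.274))
a=ctrl.masks_of('spacer','side')[0]['pixels'];ms['side']=a.astype(float);print(a.sum());fitspacer(ms,(.519,.274))
```

```text
top [208 270  15   7  78]
side [294 333   9  30 239]
spacer ('top',) [0.5216 0.2755 0.0052] 0.271
spacer ('side',) [0.5203 0.2746 0.3609] 0.138
spacer ('top', 'side') [0.5216 0.2744 0.2352] 0.648
282
spacer ('top',) [0.5216 0.2755 0.0052] 0.271
spacer ('side',) [0.5204 0.2734 0.2128] 0.101
spacer ('top', 'side') [0.5212 0.2752 0.0319] 0.468
```

```bash
python3 - <<'E'
from go import *
from fit import place
P=np.array([[-.007,-.011,.032],[-.007,.011,.032],[.007,.011,.032],[.007,-.011,.032]])
for y in (0,.1,.2,.3,.4,.5): print(y,(proj('side',place(P,[.5205,.2745,y]))[:,0]-294).round(1),(proj('top',place(P+[0,0,.032],[.521,.275,y]))).round(1).tolist())
E
python3 - <<'E'
import cv2,numpy as np
a=cv2.imread('pics/top0.png')[264:284,203:231]
b=cv2.imread('pics/side4.png')[326:368,284:314]
f=lambda i:cv2.resize(np.clip(i*1.8,0,255).astype('u1'),(400,int(400*i.shape[0]/i.shape[1])),interpolation=cv2.INTER_NEAREST)
a,b=f(a),f(b);a=np.vstack([a,np.zeros((b.shape[0]-a.shape[0],400,3),'u1')])
cv2.imwrite('pics/m.png',np.hstack([a,b]))
E
```

```text
0 [10.   4.9 -1.7  3.4] [[217.2, 276.5], [207.9, 276.7], [207.8, 270.7], [217.2, 270.5]]
0.1 [ 9.6  5.5 -1.4  2.8] [[217.4, 276.0], [208.2, 277.2], [207.6, 271.2], [216.8, 270.1]]
0.2 [ 9.1  6.2 -0.9  2.1] [[217.7, 275.5], [208.5, 277.6], [207.4, 271.7], [216.5, 269.7]]
0.3 [ 8.7  6.8 -0.5  1.5] [[217.8, 275.0], [209.0, 277.9], [207.2, 272.3], [216.1, 269.3]]
0.4 [8.1 7.5 0.1 0.9] [[218.0, 274.4], [209.4, 278.3], [207.1, 272.8], [215.6, 269.0]]
0.5 [7.6 8.  0.7 0.3] [[218.0, 273.9], [209.9, 278.6], [207.0, 273.4], [215.2, 268.7]]
```

View pics/m.png

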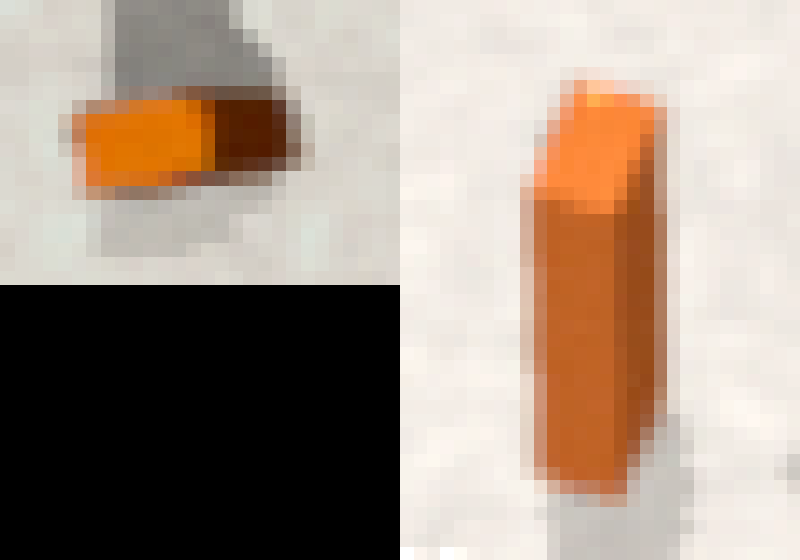

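```bash
python3 -c "
from go import *
st();row(.5207,.2747,.08,1.69);row(.5207,.2747,.0165,1.69)"
```

```text
9.15 [0.4652 0.1642 0.1468] [-3.1414e+00  1.0000e-04  1.5675e+00] nest [-0.1929  0.1469] F [-0.26  0.3   0.37] gw 0.05673028570966772 0.0 q [0.27 0.21 1.72 0.   1.22 0.27]
row [3.69, 1.84, 2.22, -0.0, 0.0, -1.17]
row [3.69, 1.84, 4.34, -0.0, 0.0, -1.17]
```

Call:
{"api": "step_arm", "payload": {
  "plan": [
    [[1.3,0.6,0.5,0,0,-0.6],[2.5,1.2,1.2,0,0,-1.17],[3.69,1.84,2.2,0,0,-1.17],[3.69,1.84,2.2,0,0,-1.17],[3.69,1.84,2.9,0,0,-1.17],[3.69,1.84,3.6,0,0,-1.17],[3.69,1.84,4.3,0,0,-1.17],[3.69,1.84,4.3,0,0,-1.17]]
  ]
}}

```text
time_s: 9.82
ee_pos: [0.5185, 0.2742, 0.0138]
eef_rot: [-3.136, 0.002, 1.691]
force: [-0.3, -0.8, -0.5]
grip_width: 0.0566
grip_force: 0.0
```

```bash
python3 -c "
from go import *
st();row(.5207,.2747,.0165,1.69)"
```

```text
9.82 [0.5185 0.2742 0.0138] [-3.1356e+00  1.9000e-03  1.6908e+00] nest [-0.1632  0.2655] F [-0.31 -0.78 -0.53] gw 0.05660651055504854 0.0 q [ 0.42  0.57  1.56 -0.    1.02  0.3 ]
row [0.01, 0.07, -0.09, -0.06, 0.02, 0.01]
```

Call:
{"api": "step_arm", "payload": {
  "plan": [
    [[0,0,0,0,0,0],[0,0,0,0,0,0],[0,0,0,0,0,0],[0,0,0,0,0,0],[0,0,0,0,0,0],[0,0,0,0,0,0],[0,0,0,0,0,0],[0,0,0,0,0,0]]
  ],
  "grip": 0,
  "squeeze": 12
}}

```text
time_s: 10.48
ee_pos: [0.5206, 0.2754, 0.0182]
eef_rot: [3.141, -0.0, 1.691]
force: [0.4, -1.1, 3.1]
grip_width: 0.0139
grip_force: 12.0
```

Call:
{"api": "step_arm", "payload": {
  "plan": [
    [[0,0,0,0,0,0],[0,0,0,0,0,0]]
  ],
  "squeeze": 30
}}

```text
time_s: 10.65
ee_pos: [0.5206, 0.2754, 0.0182]
eef_rot: [3.141, -0.0, 1.691]
force: [-0.3, -0.7, 4.6]
grip_width: 0.0134
grip_force: 30.0
```

```bash
python3 -c "
from go import *
st();a=n2w(-.0475,0);print(a);row(*a,.11,np.pi/2-.206)"
```

```text
10.65 [0.5206 0.2754 0.0182] [ 3.1412e+00 -1.0000e-04  1.6910e+00] nest [-0.1614  0.267 ] F [-0.29 -0.68  4.61] gw 0.013402556589796373 30.00130534172058 q [ 0.42  0.56  1.55 -0.    1.03  0.3 ]
[ 0.5775043  -0.00928406]
row [-9.65, 0.75, -3.06, 0.0, -0.0, 3.12]
```

Call:
{"api": "step_arm", "payload": {
  "plan": [
    [[0,0,-1.0,0,0,0],[0,0,-2.0,0,0,0],[-0.8,0,-3.06,0,0,0.5],[-2.0,0.2,-3.06,0,0,1],[-3.2,0.3,-3.06,0,0,2],[-4.4,0.4,-3.06,0,0,3.1],[-5.6,0.5,-3.06,0,0,3.1],[-6.8,0.6,-3.06,0,0,3.1]]
  ]
}}

```text
time_s: 11.32
ee_pos: [0.5627, 0.0733, 0.1096]
eef_rot: [-3.141, 0.0, 1.366]
force: [0.4, -0.7, -0.1]
grip_width: 0.0132
grip_force: 30.0
```

```bash
python3 -c "
from go import *
st();a=n2w(-.0485,0);print(a);row(*a,.08,np.pi/2-.206)"
```

```text
11.32 [0.5627 0.0733 0.1096] [-3.1413e+00  1.0000e-04  1.3657e+00] nest [-0.0789  0.0778] F [ 0.36 -0.7  -0.14] gw 0.013246593595808763 29.999904334545135 q [0.06 0.4  1.55 0.   1.19 0.27]
[ 0.57652544 -0.00907951]
row [-2.59, 1.01, 0.99, -0.0, 0.0, 0.01]
```

Call:
{"api": "step_arm", "payload": {
  "plan": [
    [[-1.0,0.4,0.4,0,0,0],[-2.0,0.8,0.7,0,0,0],[-2.59,1.01,0.99,0,0,0],[-2.59,1.01,0.99,0,0,0],[-2.59,1.01,0.99,0,0,0],[-2.59,1.01,0.99,0,0,0],[-2.59,1.01,0.99,0,0,0]]
  ]
}}

```text
time_s: 11.9
ee_pos: [0.5768, -0.0062, 0.0805]
eef_rot: [3.141, -0.0, 1.368]
force: [-0.2, 0.8, 0.1]
grip_width: 0.0137
grip_force: 30.0
```

Run:
```python
from go import *
st();a=n2w(-.0485,0);row(*a,.045,np.pi/2-.206)
ims={c:snap(c,f'pics/{c}5.png') for c in('top','side')}
# predicted spacer bottom/top centre
o=ctrl.get_obs();x=o['ee_pos'];zb=x[2]-.0182
print(proj('side',[[x[0],x[1],zb],[x[0],x[1],zb+.064]]).round(1))
B=np.array([[sx*.007,sy*.011] for sx,sy in((-1,-1),(-1,1),(1,1),(1,-1))])
v=cv2.resize(np.ascontiguousarray(ims['side'][:,:,::-1]),None,fx=5,fy=5,interpolation=cv2.INTER_CUBIC)
from fit import place,nest
for h in(zb,zb+.064):
    u=proj('side',place(np.c_[B,np.full(4,h)],[x[0],x[1],-.206]))*5+2
    cv2.polylines(v,[np.round(u).astype(int)],True,(255,0,255),1)
for u in proj('side',place(nest,NP))*5+2: cv2.circle(v,tuple(int(q) for q in u),1,(0,0,255),-1)
w=np.clip(v[200*5:200*5+500,280*5:280*5+500]*1.5,0,255).astype('u1')
cv2.imwrite('pics/n.png',w)
```

```text
11.9 [ 0.5768 -0.0062  0.0805] [ 3.1410e+00 -2.0000e-04  1.3676e+00] nest [-0.0488  0.0029] F [-0.24  0.79  0.15] gw 0.013661928505106577 29.999105036258698 q [-0.07  0.46  1.55  0.    1.13  0.13]
row [-0.1, 0.01, 1.18, 0.01, -0.0, 0.03]
[[330.6 245.1]
 [331.3 222.5]]
```

View pics/n.png

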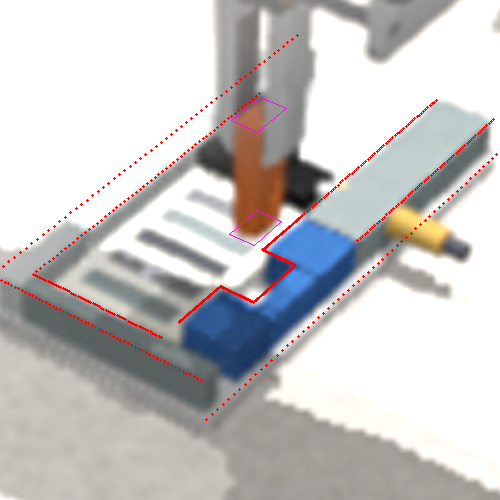

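Side view: bar hanging above the notch of the thin (middle) block, matching the projected outline around (255,230). Descend with force checks.

Call:
{"api": "step_arm", "payload": {
  "plan": [
    [[-0.1,0,0.4,0,0,0],[-0.1,0,0.8,0,0,0],[-0.1,0,1.2,0,0,0],[-0.1,0,1.2,0,0,0],[-0.1,0,1.2,0,0,0],[-0.1,0,1.2,0,0,0]]
  ]
}}

```text
time_s: 12.5
ee_pos: [0.5762, -0.0102, 0.044]
eef_rot: [-3.142, -0.0, 1.366]
force: [-0.2, 0.2, -0.3]
grip_width: 0.0137
grip_force: 30.0
```

Run:
```python
from go import *
st();a=n2w(-.0485,0);row(*a,.03,np.pi/2-.206)
```

```text
12.5 [ 0.5762 -0.0102  0.044 ] [-3.1415 -0.      1.3664] nest [-0.0486 -0.0012] F [-0.21  0.15 -0.28] gw 0.013665373922385773 29.99902993440628 q [-0.08  0.5   1.58  0.    1.06  0.12]
row [0.04, 0.0, 0.47, -0.0, -0.0, 0.02]
```

Call:
{"api": "step_arm", "payload": {
  "plan": [
    [[0,0,0.1,0,0,0],[0,0,0.2,0,0,0],[0,0,0.3,0,0,0],[0,0,0.3,0,0,0]]
  ]
}}

```text
time_s: 12.83
ee_pos: [0.5758, -0.0102, 0.0344]
eef_rot: [-3.141, 0.0, 1.366]
force: [-0.4, -0.4, -0.2]
grip_width: 0.0139
grip_force: 30.0
```

Call:
{"api": "step_arm", "payload": {
  "plan": [
    [[0,0,0.1,0,0,0],[0,0,0.2,0,0,0],[0,0,0.24,0,0,0],[0,0,0.24,0,0,0]]
  ]
}}

```text
time_s: 13.17
ee_pos: [0.5765, -0.0102, 0.0282]
eef_rot: [3.141, -0.0, 1.366]
force: [0.6, 0.1, 4.0]
grip_width: 0.0135
grip_force: 30.0
```

Run:
```python
from go import *
st()
```

```text
13.17 [ 0.5765 -0.0102  0.0282] [ 3.1406e+00 -1.0000e-04  1.3664e+00] nest [-0.0483 -0.0012] F [0.57 0.07 4.03] gw 0.013527050444415671 30.001055002212524 q [-0.08  0.52  1.59  0.    1.03  0.12]
```

Call:
{"api": "step_arm", "payload": {
  "plan": [
    [[0,0,-0.02,0,0,0],[0,0,-0.02,0,0,0],[0,0,-0.02,0,0,0],[0,0.05,-0.02,0,0,0],[0,0.1,-0.02,0,0,0],[0,0.15,-0.02,0,0,0],[0,0.2,-0.02,0,0,0],[0,0.2,-0.02,0,0,0]]
  ]
}}

```text
time_s: 13.83
ee_pos: [0.5822, -0.0115, 0.0283]
eef_rot: [-3.142, 0.0, 1.366]
force: [0.9, 0.2, 0.4]
grip_width: 0.0136
grip_force: 30.0
```

Run:
```python
from go import *
st()
```

```text
13.83 [ 0.5822 -0.0115  0.0283] [-3.1416  0.      1.3663] nest [-0.0425 -0.0012] F [0.87 0.18 0.35] gw 0.0136223245125151 29.999845325946808 q [-0.08  0.53  1.57 -0.    1.04  0.12]
```

Call:
{"api": "step_arm", "payload": {
  "plan": [
    [[0,0.04,0,0,0,0],[0,0.08,0,0,0,0],[0,0.08,0,0,0,0],[0,0.08,0,0,0,0]]
  ]
}}

```text
time_s: 14.17
ee_pos: [0.5829, -0.0116, 0.0282]
eef_rot: [-3.138, 0.0, 1.366]
force: [-9.9, 1.9, 5.3]
grip_width: 0.0136
grip_force: 30.0
```

Run:
```python
from go import *
st()
```

```text
14.17 [ 0.5829 -0.0116  0.0282] [-3.1379e+00  2.0000e-04  1.3665e+00] nest [-0.0417 -0.0012] F [-9.92  1.88  5.33] gw 0.013619949337016464 30.042556822299957 q [-0.08  0.54  1.56  0.    1.04  0.12]
```

Call:
{"api": "step_arm", "payload": {
  "plan": [
    [[0,0.02,0,0,0,0],[0,0.02,0,0,0,0],[0,0.02,0,0,0,0],[0,0.02,0,0,0,0],[0,0.02,0,0,0,0],[0,0.02,0,0,0,0]]
  ]
}}

```text
time_s: 14.67
ee_pos: [0.5831, -0.0117, 0.0282]
eef_rot: [-3.137, 0.0, 1.367]
force: [-12.1, 2.7, 8.0]
grip_width: 0.0136
grip_force: 30.1
```

Run:
```python
from go import *
st()
ims={c:snap(c,f'pics/{c}6.png') for c in('top','side')}
for c in ims:
    for n,z in(('carriage_top',.064),('tile',.01),('spacer',.01)):
        for r in ctrl.place_of(n,c)[:1]:
            X=onz(c,r['at'],z);print(c,n,round(r['confidence'],2),w2n(X).round(4))
st()
f=lambda i,w:cv2.resize(np.clip(i[w[1]:w[1]+w[3],w[0]:w[0]+w[2],::-1]*1.6,0,255).astype('u1'),(400,int(400*w[3]/w[2])),interpolation=cv2.INTER_CUBIC)
cv2.imwrite('pics/p.png',np.hstack([f(ims['top'],(300,190,120,90)),f(ims['side'],(270,190,120,90))]))
```

```text
14.67 [ 0.5831 -0.0117  0.0282] [-3.1370e+00  3.0000e-04  1.3665e+00] nest [-0.0415 -0.0012] F [-12.11   2.69   7.96] gw 0.01359327227044816 30.092674791812897 q [-0.08  0.54  1.56  0.    1.05  0.12]
top carriage_top 0.65 [ 0.0055 -0.0843]
side carriage_top 0.61 [-0.049   0.0644]
side tile 0.69 [-0.0066  0.0052]
side spacer 0.64 [-0.0455 -0.0038]
15.07 [ 0.5831 -0.0117  0.0282] [-3.1369e+00  3.0000e-04  1.3665e+00] nest [-0.0416 -0.0012] F [-12.41   1.7    6.5 ] gw 0.013704762615340869 30.092653334140778 q [-0.08  0.54  1.56  0.    1.05  0.12]
```

View pics/p.png

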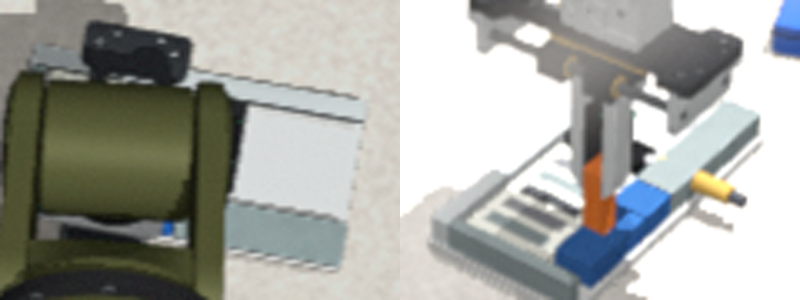

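```bash
python3 -c "
from h import *
print(ctrl.hand_in())"
```

```text
the job is handed in; nothing more can be done
None
```

Handed in at about 15 s: the carriage was pushed to a 12–14 N stop (detent taken as home from that force and the images), and the spacer stands on the floor of the middle recess, still gripped and pressing the tile to the rail with about 12 N; no verdict came back, the fingertips sat about 24 mm higher than the reported TCP (found by touch and corrected for), and I viewed 12 pictures against the limit of 10.

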